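# Line up the canteen's food-sample pots by height

### The arm

A 6-joint arm with a two-finger parallel gripper is mounted at the origin on the work surface. World frame = base frame: x ahead of the robot, y to its left, z up, the work surface at z = 0. Lengths are in m, angles in rad, forces in N, time in s.
With the tool pointing down it reaches from about 0.375 to 0.975 m from the base axis. Payload 3.8 kg.
Tool frame: the origin (TCP) lies midway between the tips of the shut fingers; the grasp point (between the pads) lies 19 mm behind it; z points along the fingers, y is the line along which they close (so a half turn about z gives the same grasp; the last joint's range is limited). The gripper opens to 85 mm and grips with 20 to 120 N. Pads are 22 mm wide; open, the fingers measure 114 mm over their backs; the gripper's body (76 mm by 85 mm) begins 54 mm behind the grasp point. The pads swing forward as they close: fully open they stand 13 mm farther back than shut.
Start: joints at [1.222, 0.264, 1.604, -0, 1.274, -0.037], TCP at [0.207, 0.642, 0.231] pointing down, gripper open.
Joint ranges: [-2.63, 2.63], [-0.94, 2.18], [0.31, 2.57], [-1.31, 4.45], [0, 2.66], [-2.55, 2.55]. Speed limits (rad/s): [2.57, 2.57, 3.14, 3.14, 3.14, 3.14].

### API

Orientations are given as a rotation vector (axis times angle).
In Python, from workcell import status, read_camera, workorder, masks_of gives the robot as it stands.
- The arm moves only by the tool drive_tool, never from a script. Its argument "rows" is a list of rows, each a list of 7 numbers: the turn, a rotation vector about the tool's x, y, z in degrees, then the shift along the tool's x, y, z in m, then the opening, from 0 (shut) to 1 (fully open). In form: [[ax, ay, az, tx, ty, tz, claw], ...]. A call has 1 to 8 rows; each row shifts and turns the commanded pose from where the row before left it, along the tool's axes as they then stand; what a row does not reach is not made up. A row lasts 1/12 s, in which the tool goes at most 41.7 mm and 7.16 degrees, less where a joint would pass 70% of its speed; a pose out of reach is approached as far as the arm can. A call is refused whole if a number of a shift passes 0.0417 or a number of a turn 7.16, either way. A call with a gripper value outside its range is refused whole. The fingers move at their own pace and stop on an object; "force" is the grip in N (left out, the last holds). Time passes only in rows, so rows that do not move let the fingers close. It gives the time, the measured TCP pose, the force, the opening and the grip force at its end, in the units of the state.
- status.read_state(): the state, without advancing time (a new reading comes with each control period).
- read_camera(name): name is "scene" or "top" or "wrist"; returns a dict with "color" (480x640x3 uint8, red, green, blue), "intrinsics" (3x3 intrinsics, pixels), "world_from_camera" (4x4, takes a point from camera to world coordinates); the wrist camera has in their place "mount" (4x4, takes a point from camera to tool coordinates, whose origin is the TCP and whose axes are the flange's). Camera axes: x right, y up, looking along -z (the intrinsics and any distortion apply to the point x, -y, -z); pixel columns grow to the right and rows downward; lengths in m; the calibration is good to about 2 mm. A picture is of the moment at which its call begins: read the wrist's pose just before it. There is no depth.
- workorder.finish_job(): hands the job in; it is judged then, once.
Trained networks look in a picture, given as the dict that the camera call returned (one of the last four; its "shot" number tells which), for a name from the list of things; names that differ only in an ending like _2 or _b are one class to them, and where a whole thing is asked for, a point or a joint stands for the part that bears it (a point fixed in the world has none). Each returns a list of dicts, best first, with "score" (0 to 1); they miss things now and then, are a little off and sometimes report something else, mostly with a low value. They report only what shows in the picture. A call takes as long as a camera call. They do not tell look-alikes from the thing itself.
- masks_of(picture, name): "mask" (480x640 bool, what is visible of it) and "bbox" ([left, top, right, bottom] in pixels, round what is visible of it).
The state is a dict: "time": time; "q": joint angles; "joint_vel": joint speeds; "joint_torque": joint torques, N m; "tool_pos": TCP position; "tcp_rot": TCP orientation; "wrist_force": force on the tool from outside, world axes, zero at the start; "torque": the same for the moment, N m; "width": opening from 0.0 (shut) to 1.0 (fully open); "grip_force": force on a finger pad.
Only numpy, scipy, OpenCV 4.12 (cv2) and the standard library are available. Lean on these libraries where they do the work, as an engineer would, in place of code of your own. Each camera call takes 0.05 s, during which the arm holds its last target. There are 200 camera calls.

### The job

Line up the four food-sample pots from the blue tray on the white strip in order of height for the inspector: tallest on the blue mark next to the orange block, then each shorter one in turn, with the shortest at the grey end. Stand every pot upright and centred on its mark; keep them upright, set them down gently rather than dropping them, and leave the pink tumbler alone.

Things in the scene. Friction and masses are not known exactly. Their poses are not given: they have to be found in the camera images.
- pot_red: round screw-top sample pot, white body, flat red lid (the top 20 mm); 58 mm across all the way up, 105 mm tall in all, rigid, about 220 g (0.7 to 1.4 times that). Origin: centre of its underside, z axis up its axis. Stands loose on the blue tray (floor 4 mm above the counter, 10 mm high rim).
- pot_lime: round screw-top sample pot, white body, flat lime lid (the top 20 mm); 52 mm across all the way up, 85 mm tall in all, rigid, about 150 g (0.7 to 1.4 times that). Origin: centre of its underside, z axis up its axis. Stands loose on the blue tray (floor 4 mm above the counter, 10 mm high rim).
- pot_yellow: round screw-top sample pot, white body, flat yellow lid (the top 20 mm); 46 mm across all the way up, 65 mm tall in all, rigid, about 100 g (0.7 to 1.4 times that). Origin: centre of its underside, z axis up its axis. Stands loose on the blue tray (floor 4 mm above the counter, 10 mm high rim).
- pot_black: round screw-top sample pot, white body, flat black lid (the top 20 mm); 40 mm across all the way up, 45 mm tall in all, rigid, about 60 g (0.7 to 1.4 times that). Origin: centre of its underside, z axis up its axis. Stands loose on the blue tray (floor 4 mm above the counter, 10 mm high rim).
- mark_1: flat printed blue disc, 72 mm across, with a white centre dot of 12 mm, one of four alike in a straight row, 90 mm from centre to centre, on a fixed white strip (85 mm wide, 470 mm long, its top 6 mm above the counter); mark_1 to mark_4 follow one another along the row. Origin: centre of the disc at the strip's top surface; y axis along the row, z up.
- mark_2: flat printed blue disc, 72 mm across, with a white centre dot of 12 mm, one of four alike in a straight row, 90 mm from centre to centre, on a fixed white strip (85 mm wide, 470 mm long, its top 6 mm above the counter); mark_1 to mark_4 follow one another along the row. Origin: centre of the disc at the strip's top surface; y axis along the row, z up.
- mark_3: flat printed blue disc, 72 mm across, with a white centre dot of 12 mm, one of four alike in a straight row, 90 mm from centre to centre, on a fixed white strip (85 mm wide, 470 mm long, its top 6 mm above the counter); mark_1 to mark_4 follow one another along the row. Origin: centre of the disc at the strip's top surface; y axis along the row, z up.
- mark_4: flat printed blue disc, 72 mm across, with a white centre dot of 12 mm, one of four alike in a straight row, 90 mm from centre to centre, on a fixed white strip (85 mm wide, 470 mm long, its top 6 mm above the counter); mark_1 to mark_4 follow one another along the row. Origin: centre of the disc at the strip's top surface; y axis along the row, z up.
- stop_orange: orange block fixed across one end of the white strip (either end), 26 mm along the strip, 75 mm across it, 16 mm high, its centre 80 mm beyond the centre of the nearest mark; a grey block of the same size closes the other end. Origin: centre of its underside.
- tumbler: loose empty pink tumbler, about 72 mm across the rim and 100 mm tall, standing upright on the counter to the right of the strip; a bystander. Origin: centre of its underside, z up.
Things that resemble listed ones, but are neither listed nor needed, are in the scene too. What is shaped like the pot_red but purple is not meant. What is shaped like the pot_yellow but turquoise is not meant.

How it is judged:
At the end, for the whole second after the job is handed in: Counting from the orange block, the red, lime, yellow and black pots stand one on each mark, centred within 15 mm, upright within 0.12 rad, on the strip, at rest and released; the pink tumbler stands within 30 mm of where it was (((horizontal distance between stop_orange and mark_1 below 0.15 m and horizontal distance between pot_red and mark_1 below 0.015 m and horizontal distance between pot_lime and mark_2 below 0.015 m and horizontal distance between pot_yellow and mark_3 below 0.015 m and horizontal distance between pot_black and mark_4 below 0.015 m) or (horizontal distance between stop_orange and mark_4 below 0.15 m and horizontal distance between pot_red and mark_4 below 0.015 m and horizontal distance between pot_lime and mark_3 below 0.015 m and horizontal distance between pot_yellow and mark_2 below 0.015 m and horizontal distance between pot_black and mark_1 below 0.015 m)) and angle between each of pot_red, pot_lime, pot_yellow, pot_black's own z axis and vertical below 0.12 rad and height (world z) of each of pot_red, pot_lime, pot_yellow, pot_black below 0.012 m and linear speed of each of pot_red, pot_lime, pot_yellow, pot_black below 0.02 m/s and angular speed of each of pot_red, pot_lime, pot_yellow, pot_black below 0.2 rad/s and contact force between each of pot_red, pot_lime, pot_yellow, pot_black and the fingers below 0.1 N and distance of tumbler from where it was at the start of the episode below 0.03 m and angle between tumbler's own z axis and vertical below 0.2 rad); the robot touches nothing.
It fails at once if a pot is tipped by more than about 35 degrees (angle between any of pot_red, pot_lime, pot_yellow, pot_black's own z axis and vertical above 0.6 rad).
It fails at once if a pot is dropped: moving faster than 0.6 m/s with its foot less than 30 mm above the counter ((height (world z) of pot_red below 0.03 m and linear speed of pot_red above 0.6 m/s) or (height (world z) of pot_lime below 0.03 m and linear speed of pot_lime above 0.6 m/s) or (height (world z) of pot_yellow below 0.03 m and linear speed of pot_yellow above 0.6 m/s) or (height (world z) of pot_black below 0.03 m and linear speed of pot_black above 0.6 m/s)).
It fails at once if the pink tumbler is pushed more than 30 mm or knocked over (distance of tumbler from where it was at the start of the episode above 0.03 m or angle between tumbler's own z axis and vertical above 0.4 rad).
It also fails if it takes over 96 s, if anything falls off the work surface, if the arm or the gripper's body presses on something with over 40 N, if the wrist force passes 120 N, or if a joint passes its speed limit or range.

## Working session

There is one attempt and no reset: what is moved stays moved. The work goes in short steps, Python scripts to look and compute and a tool call to move; the robot and the scene stay as the last step left them, time stands still between calls to the robot, and variables do not carry over. Pictures are saved under pics/ and viewed, at most 14 in all, crops included, and the job is handed in when it is done.

Besides the shell and the picture viewer there is one more tool, called in YAML: its name, and indented under it one key for each argument. drive_tool: Moves the arm, as the interface text tells. Its arguments: {"type":"object","properties":{"rows":{"type":"array"},"force":{"type":"number"}},"required":["rows"]}

```bash
mkdir -p pics
cat > h.py <<'E'
import numpy as np, cv2
from workcell import status, read_camera, workorder, masks_of
from scipy.spatial.transform import Rotation as R
def save(p,n): cv2.imwrite(f'pics/{n}.png',p['color'][:,:,::-1])
def wfc(p,st=None):
    if 'world_from_camera' in p: return np.array(p['world_from_camera'])
    T=np.eye(4);T[:3,:3]=R.from_rotvec(st['tcp_rot']).as_matrix();T[:3,3]=st['tool_pos']
    return T@np.array(p['mount'])
def toplane(p,uv,z,st=None):
    K=np.array(p['intrinsics']);T=wfc(p,st)
    u,v=uv; d=np.array([(u-K[0,2])/K[0,0],-(v-K[1,2])/K[1,1],-1.]); d=T[:3,:3]@d; o=T[:3,3]
    return o+d*(z-o[2])/d[2]
E
python3 - <<'E'
from h import *
s=status.read_state();print(s)
t=read_camera('top');save(t,'top');
print({k:v for k,v in t.items() if k!='color'})
for n in ['pot_red','pot_lime','pot_yellow','pot_black','mark_1','stop_orange','tumbler']:
    for d in masks_of(t,n): print(n,round(d['score'],2),d['bbox'],np.argwhere(d['mask']).mean(0)[::-1].round(1))
p=read_camera('scene');save(p,'scene');w=read_camera('wrist');save(w,'wrist');print(w['mount'])
E
```

```text
{'time': 0.0, 'q': array([ 1.22207834e+00,  2.64766295e-01,  1.60539631e+00, -6.58885299e-06,
        1.27370783e+00, -3.68898350e-02]), 'joint_vel': array([-0.00072035,  0.00018623, -0.00038273,  0.00105454,  0.00035391,
        0.00034479]), 'joint_torque': array([ 3.98314123e-04, -5.15105295e+01, -3.67325521e+01, -6.62338289e-05,
        1.27816043e-02, -1.43717891e-06]), 'tool_pos': array([0.20683183, 0.6417474 , 0.22994114]), 'tcp_rot': array([-0.48776629, -3.10305863,  0.00351304]), 'wrist_force': array([0.74257631, 0.39091851, 0.29186627]), 'torque': array([ 0.03347766, -0.00122453,  0.01496364]), 'grip_force': 0.0, 'width': 0.9973012529177431}
{'intrinsics': array([[504.73822083,   0.        , 305.66280868],
       [  0.        , 504.73822083, 240.4209328 ],
       [  0.        ,   0.        ,   1.        ]]), 'world_from_camera': array([[-2.28511006e-03,  9.92911954e-01, -1.18830255e-01,
         3.08212118e-01],
       [-9.99997386e-01, -2.27795411e-03,  1.96046247e-04,
        -5.46225100e-02],
       [-7.60332051e-05,  1.18830392e-01,  9.92914564e-01,
         1.25675583e
[... 467 characters left out ...]
, 308.6, 200.4, 328.6] [190.2 317.6]
pot_black 0.68 [332.4, 237.6, 349.7, 254.6] [339.5 244.7]
mark_1 0.92 [262.6, 152.4, 293.4, 177.3] [276.8 162.8]
mark_1 0.89 [299.0, 147.7, 327.4, 172.5] [311.9 161.4]
mark_1 0.63 [191.0, 155.0, 220.2, 181.9] [205.7 166.1]
stop_orange 0.89 [166.4, 154.2, 176.7, 184.4] [173.7 167.5]
tumbler 0.64 [439.4, 176.3, 474.1, 211.8] [456.3 192.1]
tumbler 0.21 [234.2, 230.6, 266.5, 259.5] [250.8 243.5]
[[-4.72050631e-05  9.45543957e-01  3.25494429e-01  8.42799260e-02]
 [ 9.99999900e-01  1.89254060e-04 -4.04747247e-04  4.36813342e-05]
 [-4.44307455e-04  3.25494378e-01 -9.45543871e-01 -1.43086717e-01]
 [ 0.00000000e+00  0.00000000e+00  0.00000000e+00  1.00000000e+00]]
```

View pics/top.png

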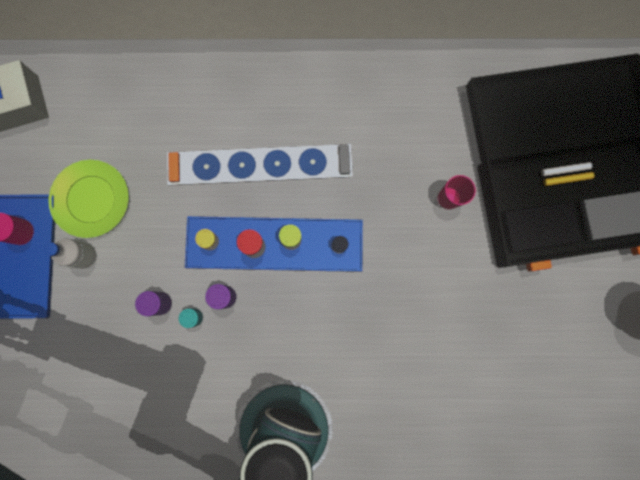

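View pics/scene.png

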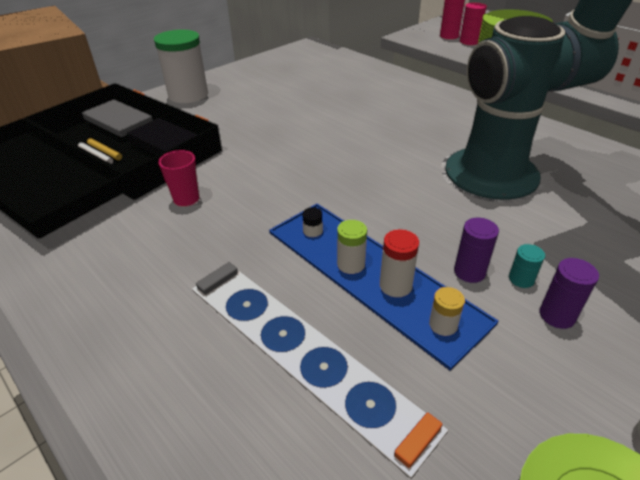

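The top view shows the tray pots from left: yellow (205,239), red (249,242), lime (290,236) and black (339,244). The marks are at about (206,166), (241,164), (277,163) and (312,161), with orange at the left end (174,167) and grey at the right. The purple and turquoise pots at (150..220,300) are decoys, and the scene view agrees.

```bash
cat >> h.py <<'E'
LID={'red':(((0,130,80),(6,255,255)),.105,.058),'lime':(((30,110,80),(42,255,255)),.085,.052),'yellow':(((20,110,80),(29,255,255)),.065,.046),'black':(((0,0,0),(180,255,60)),.045,.040)}
def pts_of_pot(c,x,y,z0,lid=True):
    h,d=LID[c][1:]; a=np.linspace(0,2*np.pi,60)
    return np.array([[x+d/2*np.cos(t),y+d/2*np.sin(t),z] for z in (z0+h-(.02 if lid else h),z0+h) for t in a])
def proj(p,P,st=None):
    K=np.array(p['intrinsics']);T=np.linalg.inv(wfc(p,st)); q=P@T[:3,:3].T+T[:3,3]
    return np.c_[K[0,0]*q[:,0]/-q[:,2]+K[0,2],-K[1,1]*q[:,1]/-q[:,2]+K[1,2]]
def lidcentre(p,c,guess,z0=.004,st=None):
    "fit projected lid silhouette centroid to colour blob nearest guess pixel"
    from scipy.optimize import fsolve
    hsv=cv2.cvtColor(p['color'],cv2.COLOR_RGB2HSV); m=cv2.inRange(hsv,*LID[c][0])
    n,_,s,cen=cv2.connectedComponentsWithStats(m)
    i=min((i for i in range(1,n) if s[i,4]>60),key=lambda i:np.hypot(*(cen[i]-guess)))
    def f(xy):
        hull=cv2.convexHull(proj(p,pts_of_pot(c,*xy,z0),st).astype(np.float32)); M=cv2.moments(hull)
        return np.array([M['m10'],M['m01']])/M['m00']-cen[i]
    g=toplane(p,guess,z0+LID[c][1]-.01,st)[:2]
    a=cv2.contourArea(cv2.convexHull(proj(p,pts_of_pot(c,*fsolve(f,g),z0),st).astype(np.float32)))
    return fsolve(f,g),cen[i],s[i,4],a
def dots(p,guesses,st=None):
    g=cv2.cvtColor(p['color'],cv2.COLOR_RGB2HSV); m=cv2.inRange(g,(100,90,40),(125,255,255))
    n,_,s,cen=cv2.connectedComponentsWithStats(m); o=[]
    for q in guesses:
        i=min((i for i in range(1,n) if 300<s[i,4]<30000),key=lambda i:np.hypot(*(cen[i]-q)))
        o.append(toplane(p,cen[i],.006,st)[:2])
    return o
E
python3 - <<'E'
from h import *
t=read_camera('top');p=read_camera('scene')
G={'yellow':((205,239),(449,300)),'red':((249,242),(401,243)),'lime':((290,236),(352,231)),'black':((339,244),(313,215))}
for c,(a,b) in G.items():
    for cam,g in((t,a),(p,b)):
        r=lidcentre(cam,c,g); print(c,r[0].round(4),r[1].round(1),r[2],round(r[3]))
print(np.round(dots(t,[(206,166),(241,164),(277,163),(312,161)]),4).tolist())
print(np.round(dots(p,[(370,404),(323,367),(283,334),(247,305)]),4).tolist())
print(toplane(t,(456,192),.09))
E
```

```text
yellow [0.4569 0.1852] [205.2 238.4] 264 326
yellow [0.4559 0.1869] [448.6 301.3] 705 799
red [0.443  0.0749] [249.4 242.1] 222 527
red [0.4422 0.0767] [400.9 244.3] 869 992
lime [ 0.4606 -0.0169] [289.5 235.6] 348 405
lime [ 0.4598 -0.016 ] [351.7 232.4] 614 710
black [0.0335 0.0192] [274.3 419.7] 2295 275
black [ 0.4447 -0.135 ] [312.1 216.5] 311 369
[[0.6486, 0.1977], [0.6524, 0.1079], [0.6563, 0.0184], [0.6603, -0.0722]]
[[0.6481, 0.2003], [0.652, 0.1105], [0.6556, 0.0205], [0.6596, -0.0693]]
[ 0.56188406 -0.40917151  0.09      ]
```

Positions from the two cameras agree within 2 mm. I start with red: approach it, then turn so the fingers close across the row.

drive_tool:
  rows:
    - [0,0,0,-0.0249,-0.0291,0,1]
    - [0,0,0,-0.0249,-0.0291,0,1]
    - [0,0,0,-0.0249,-0.0291,0,1]
    - [0,0,0,-0.0249,-0.0291,0,1]
    - [0,0,0,-0.0249,-0.0291,0,1]
    - [0,0,0,-0.0249,-0.0291,0,1]
    - [0,0,0,-0.0249,-0.0291,0,1]
    - [0,0,0,-0.0249,-0.0291,0,1]
  force: 40

```text
time: 1.27
tool_pos: [0.3256, 0.3581, 0.2316]
tcp_rot: [0.487, 3.103, 0.001]
wrist_force: [0.4, 0.6, 0.4]
width: 1.003
grip_force: 0.0
```

drive_tool:
  rows:
    - [0,0,0,-0.0249,-0.0291,0,1]
    - [0,0,0,-0.0249,-0.0291,0,1]
    - [0,0,0,-0.0249,-0.0291,0,1]
    - [0,0,0,-0.0249,-0.0291,0,1]
    - [0,0,0,-0.0249,-0.0291,0,1]
    - [0,0,0,-0.0249,-0.0291,0,1]
    - [0,0,0,-0.0249,-0.0291,0,1]
    - [0,0,7,0,0,0,1]

```text
time: 1.93
tool_pos: [0.4309, 0.1067, 0.2319]
tcp_rot: [0.682, 3.064, -0.004]
wrist_force: [0.2, 0.6, 0.1]
width: 0.998
grip_force: 0.0
```

drive_tool:
  rows:
    - [0,0,7,0,0,0,1]
    - [0,0,7,0,0,0,1]
    - [0,0,7,0,0,0,1]
    - [0,0,7,0,0,0,1]
    - [0,0,7,0,0,0,1]
    - [0,0,7,0,0,0,1]
    - [0,0,7,0,0,0,1]
    - [0,0,7,0,0,0,1]

```text
time: 2.6
tool_pos: [0.4287, 0.1124, 0.2315]
tcp_rot: [2.045, 2.385, 0.001]
wrist_force: [-0.6, -0.2, 0.4]
width: 1.003
grip_force: 0.0
```

drive_tool:
  rows:
    - [0,0,7,0,0,0,1]
    - [0,0,0,0,0,0,1]
    - [0,0,0,0,0,0,1]

```text
time: 2.85
tool_pos: [0.4287, 0.1124, 0.2315]
tcp_rot: [2.176, 2.266, 0.0]
wrist_force: [-0.0, 0.1, -0.6]
width: 0.999
grip_force: 0.0
```

```bash
cat >> h.py <<'E'
def look(c,pos,z0=.004):
    s=status.read_state();w=read_camera('wrist')
    g=proj(w,np.array([[*pos,z0+LID[c][1]-.01]]),s)[0]
    r=lidcentre(w,c,g,z0,s); Rm=R.from_rotvec(s['tcp_rot']).as_matrix()
    print(c,'guess px',g.round(),'cen',r[1].round(),r[2],round(r[3]),'xy',r[0].round(4),'tool',s['tool_pos'].round(4))
    return w,s,r[0]
E
python3 - <<'E'
from h import *
w,s,_=look('red',(.4426,.0758)); save(w,'w1')
E
```

```text
red guess px [333. 269.] cen [332. 275.] 3815 5081 xy [0.4422 0.0718] tool [0.4287 0.1124 0.2315]
```

View pics/w1.png

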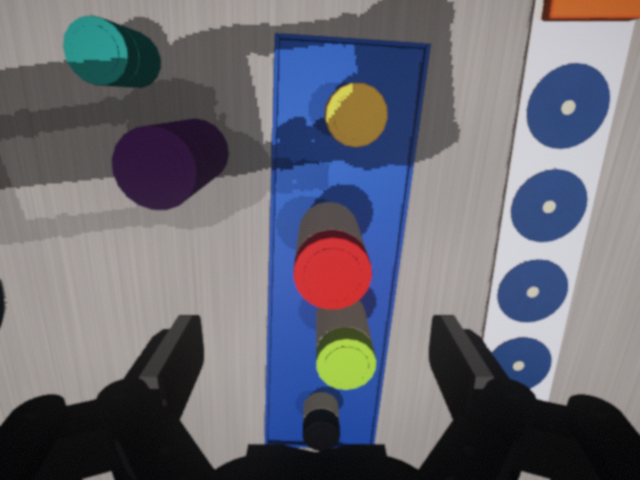

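The wrist view confirms red at (332,275), with the fingers straddling the tray row across its width. Next I go down on red.

drive_tool:
  rows:
    - [0,0,0,-0.0185,0.0062,0.02,1]
    - [0,0,0,-0.0184,0.0061,0.02,1]
    - [0,0,0,0,0,0.03,1]
    - [0,0,0,0,0,0.03,1]
    - [0,0,0,0,0,0.03,1]
    - [0,0,0,0,0,0.03,1]
    - [0,0,0,0,0,0.02,1]
    - [0,0,0,0,0,0,1]

```text
time: 3.57
tool_pos: [0.4379, 0.0754, 0.0469]
tcp_rot: [-2.173, -2.261, 0.011]
wrist_force: [-0.4, -0.1, -0.0]
width: 1.002
grip_force: 0.0
```

drive_tool:
  rows:
    - [0,0,0,0,0,0,0.4]
    - [0,0,0,0,0,0,0.4]
    - [0,0,0,0,0,0,0.4]
    - [0,0,0,0,0,0,0.4]
    - [0,0,0,0,0,0,0.4]
    - [0,0,0,0,0,0,0.4]
    - [0,0,0,0,0,0,0.4]
    - [0,0,0,0,0,0,0.4]

```text
time: 4.23
tool_pos: [0.4438, 0.0762, 0.0531]
tcp_rot: [2.178, 2.261, 0.004]
wrist_force: [-2.3, 0.4, 6.6]
width: 0.671
grip_force: 37.8
```

drive_tool:
  rows:
    - [0,0,0,0,0,-0.015,0.4]
    - [0,0,0,0,0,-0.025,0.4]
    - [0,0,0,0,0,-0.015,0.4]
    - [0,0,0,0.01,0.0184,0,0.4]
    - [0,0,0,0.0144,0.0263,0,0.4]
    - [0,0,0,0.0144,0.0263,0,0.4]
    - [0,0,0,0.0144,0.0263,0,0.4]
    - [0,0,0,0.0144,0.0263,0,0.4]

```text
time: 4.9
tool_pos: [0.5643, 0.1489, 0.1064]
tcp_rot: [2.179, 2.262, 0.001]
wrist_force: [0.6, -0.3, -3.0]
width: 0.671
grip_force: 37.6
```

drive_tool:
  rows:
    - [0,0,0,0.0144,0.0263,0,0.4]
    - [0,0,0,0.0144,0.0263,0,0.4]
    - [0,0,0,0.0124,0.0223,0,0.4]
    - [0,0,0,0.0064,0.0119,0,0.4]
    - [0,0,0,0,0,0,0.4]
    - [0,0,0,0,0,0,0.4]
    - [0,0,0,0,0,0,0.4]

```text
time: 5.48
tool_pos: [0.6471, 0.1985, 0.1056]
tcp_rot: [-2.179, -2.262, 0.003]
wrist_force: [-0.0, 0.4, -3.6]
width: 0.668
grip_force: 37.8
```

Run:
```python
from h import *
s=status.read_state();print(s['tool_pos'],s['tcp_rot'],s['wrist_force'])
t=read_camera('top');p=read_camera('scene')
z0=.004+s['tool_pos'][2]-.0525
for cam in(t,p):
    g=proj(cam,np.array([[*s['tool_pos'][:2],z0+.095]]))[0]
    r=lidcentre(cam,'red',g,z0); print(r[0].round(4),r[1],r[2:])
save(p,'s2')
```

```text
[0.64707913 0.1984577  0.10559391] [-2.1788733  -2.26192457  0.00285782] [-0.03336122  0.36294579 -3.6070221 ]
[0.6475 0.1771] [202.42465753 149.30136986] (np.int32(73), 587.6196962633403)
[0.6462 0.2134] [386.32542819 346.27536232] (np.int32(759), 2076.9099781089462)
```

View pics/s2.png

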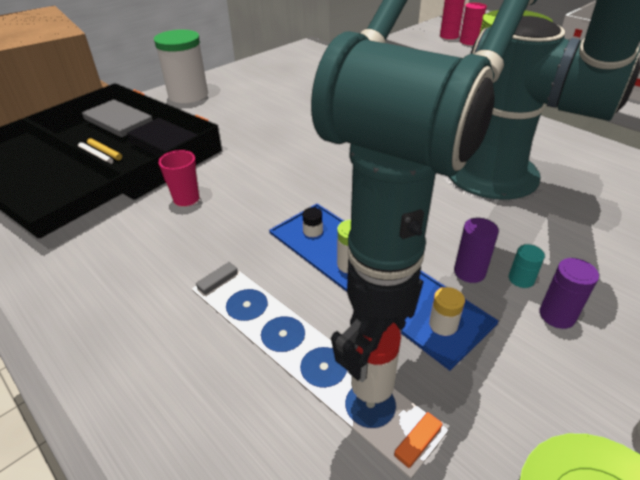

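The scene view shows red held upright over the mark beside the orange block, with its lower body at (373,395). I lower it now.

drive_tool:
  rows:
    - [0,0,0,0.0005,0.0012,0.015,0.4]
    - [0,0,0,0,0,0.015,0.4]
    - [0,0,0,0,0,0.01,0.4]
    - [0,0,0,0,0,0.005,0.4]
    - [0,0,0,0,0,0.004,0.4]
    - [0,0,0,0,0,0.002,0.4]
    - [0,0,0,0,0,0,0.4]
    - [0,0,0,0,0,0,0.4]

```text
time: 6.25
tool_pos: [0.6497, 0.1995, 0.0554]
tcp_rot: [2.179, 2.262, 0.001]
wrist_force: [-0.5, -0.2, -1.5]
width: 0.672
grip_force: 38.2
```

drive_tool:
  rows:
    - [0,0,0,0,0,0.001,0.4]
    - [0,0,0,0,0,0,0.4]
    - [0,0,0,0,0,0,0.7]
    - [0,0,0,0,0,0,0.85]
    - [0,0,0,0,0,0,1]
    - [0,0,0,0,0,0,1]
    - [0,0,0,0,0,0,1]
    - [0,0,0,0,0,0,1]

```text
time: 6.92
tool_pos: [0.6496, 0.1995, 0.0542]
tcp_rot: [2.18, 2.262, 0.0]
wrist_force: [-0.9, 0.4, 0.2]
width: 1.001
grip_force: 0.0
```

drive_tool:
  rows:
    - [0,0,0,0,0,-0.025,1]
    - [0,0,0,0,0,-0.04,1]
    - [0,0,0,0,0,-0.04,1]
    - [0,0,0,0,0,0,1]
    - [0,0,0,-0.0261,-0.0247,0,1]
    - [0,0,0,-0.0261,-0.0247,0,1]
    - [0,0,0,-0.0261,-0.0247,0,1]
    - [0,0,0,-0.0261,-0.0247,0,1]

```text
time: 7.58
tool_pos: [0.5537, 0.0907, 0.1591]
tcp_rot: [2.178, 2.263, 0.0]
wrist_force: [0.4, -0.5, -0.1]
width: 1.002
grip_force: 0.0
```

drive_tool:
  rows:
    - [0,0,0,-0.0261,-0.0247,0,1]
    - [0,0,0,-0.0261,-0.0247,0,1]
    - [0,0,0,-0.0261,-0.0247,0,1]
    - [0,0,0,-0.0261,-0.0247,0,1]
    - [0,0,0,0,0,0,1]
    - [0,0,0,0,0,0,1]
    - [0,0,0,0,0,0,1]

```text
time: 8.17
tool_pos: [0.4606, -0.0164, 0.1598]
tcp_rot: [2.18, 2.261, 0.002]
wrist_force: [0.9, -0.5, 0.6]
width: 1.001
grip_force: 0.0
```

Run:
```python
from h import *
s=status.read_state();print(s['tool_pos'],s['tcp_rot'])
p=read_camera('scene')
for c,pos,z in(('red',(.6484,.199),.006),('lime',(.4602,-.0165),.004)):
    g=proj(p,np.array([[*pos,z+LID[c][1]-.01]]))[0]
    r=lidcentre(p,c,g,z); print(r[0].round(4),g,r[1],r[2:])
save(p,'s3')
```

```text
[ 0.46057275 -0.01644088  0.15978456] [2.17991684 2.26057881 0.00247904]
[0.6492 0.1998] [373.25290104 364.55347144] [373.38571429 365.84404762] (np.int32(1680), 1841.6998328277841)
[ 0.4602 -0.0157] [351.3244055  232.23213774] [351.67045455 232.61201299] (np.int32(616), 710.9294862563256)
```

View pics/s3.png

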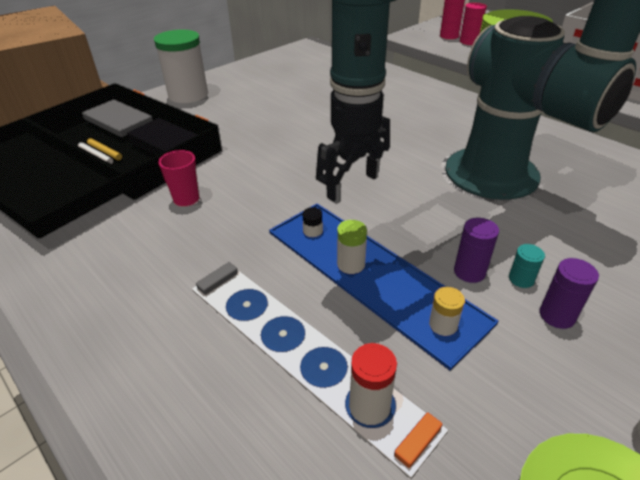

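Red stands upright on the end mark, centred at (.649,.200) against the mark at (.6484,.199). The gripper is above lime (352,233). I go down .115 to a TCP height of .045 and grip.

drive_tool:
  rows:
    - [0,0,0,0,0,0.02,1]
    - [0,0,0,0,0,0.03,1]
    - [0,0,0,0,0,0.03,1]
    - [0,0,0,0,0,0.02,1]
    - [0,0,0,0,0,0.015,1]
    - [0,0,0,0,0,0,1]
    - [0,0,0,0,0,0,1]

```text
time: 8.8
tool_pos: [0.4598, -0.0156, 0.0435]
tcp_rot: [-2.177, -2.263, 0.002]
wrist_force: [0.6, 0.6, 0.6]
width: 1.003
grip_force: 0.0
```

drive_tool:
  rows:
    - [0,0,0,0,0,0,0.35]
    - [0,0,0,0,0,0,0.35]
    - [0,0,0,0,0,0,0.35]
    - [0,0,0,0,0,0,0.35]
    - [0,0,0,0,0,0,0.35]
    - [0,0,0,0,0,0,0.35]
    - [0,0,0,0,0,0,0.35]
    - [0,0,0,0,0,0,0.35]

```text
time: 9.47
tool_pos: [0.4613, -0.0165, 0.046]
tcp_rot: [2.178, 2.26, 0.004]
wrist_force: [0.1, 1.7, 6.4]
width: 0.599
grip_force: 42.2
```

drive_tool:
  rows:
    - [0,0,0,0,0,-0.015,0.35]
    - [0,0,0,0,0,-0.02,0.35]
    - [0,0,0,0,0,-0.015,0.35]
    - [0,0,0,0.0077,0.0128,0,0.35]
    - [0,0,0,0.0155,0.0257,0,0.35]
    - [0,0,0,0.0155,0.0257,0,0.35]
    - [0,0,0,0.0155,0.0257,0,0.35]
    - [0,0,0,0.0155,0.0257,0,0.35]

```text
time: 10.13
tool_pos: [0.574, 0.0587, 0.0935]
tcp_rot: [-2.18, -2.262, -0.0]
wrist_force: [-0.3, 0.1, -1.2]
width: 0.595
grip_force: 42.2
```

drive_tool:
  rows:
    - [0,0,0,0.0155,0.0257,0,0.35]
    - [0,0,0,0.0155,0.0257,0,0.35]
    - [0,0,0,0.0116,0.0192,0,0.35]
    - [0,0,0,0.006,0.0101,0,0.35]
    - [0,0,0,0,0,0,0.35]
    - [0,0,0,0,0,0,0.35]
    - [0,0,0,0,0,0,0.35]

```text
time: 10.72
tool_pos: [0.6501, 0.1084, 0.0933]
tcp_rot: [-2.179, -2.261, 0.003]
wrist_force: [0.2, 1.1, -0.9]
width: 0.607
grip_force: 42.2
```

drive_tool:
  rows:
    - [0,0,0,0,0,0.015,0.35]
    - [0,0,0,0,0,0.015,0.35]
    - [0,0,0,0,0,0.008,0.35]
    - [0,0,0,0,0,0.005,0.35]
    - [0,0,0,0,0,0.003,0.35]
    - [0,0,0,0,0,0.001,0.35]
    - [0,0,0,0,0,0,0.35]
    - [0,0,0,0,0,0,0.35]

```text
time: 11.38
tool_pos: [0.652, 0.1089, 0.0481]
tcp_rot: [2.179, 2.261, 0.002]
wrist_force: [-0.8, 0.3, -1.1]
width: 0.602
grip_force: 42.4
```

drive_tool:
  rows:
    - [0,0,0,0,0,0.001,0.35]
    - [0,0,0,0,0,0,0.35]
    - [0,0,0,0,0,0,0.65]
    - [0,0,0,0,0,0,0.8]
    - [0,0,0,0,0,0,1]
    - [0,0,0,0,0,0,1]
    - [0,0,0,0,0,0,1]
    - [0,0,0,0,0,0,1]

```text
time: 12.05
tool_pos: [0.6515, 0.109, 0.0461]
tcp_rot: [-2.18, -2.262, 0.0]
wrist_force: [0.6, -1.2, 0.1]
width: 1.002
grip_force: 0.0
```

drive_tool:
  rows:
    - [0,0,0,0,0,-0.025,1]
    - [0,0,0,0,0,-0.035,1]
    - [0,0,0,0,0,-0.04,1]
    - [0,0,0,0,0,0,1]
    - [0,0,0,0.014,-0.0321,0,1]
    - [0,0,0,0.014,-0.0321,0,1]
    - [0,0,0,0.014,-0.0321,0,1]
    - [0,0,0,0.014,-0.0321,0,1]

```text
time: 12.72
tool_pos: [0.5199, 0.1605, 0.1461]
tcp_rot: [2.18, 2.262, 0.001]
wrist_force: [-0.4, 0.1, 0.2]
width: 1.0
grip_force: 0.0
```

drive_tool:
  rows:
    - [0,0,0,0.014,-0.0321,0,1]
    - [0,0,0,0.014,-0.0321,0,1]
    - [0,0,0,0,0,0,1]
    - [0,0,0,0,0,0,1]
    - [0,0,0,0,0,0,1]

```text
time: 13.13
tool_pos: [0.4566, 0.186, 0.1468]
tcp_rot: [2.178, 2.262, 0.002]
wrist_force: [0.1, -0.6, 1.6]
width: 0.999
grip_force: 0.0
```

Run:
```python
from h import *
s=status.read_state();print(s['tool_pos'],s['tcp_rot'])
p=read_camera('scene')
for c,pos,z in(('red',(.6484,.199),.006),('lime',(.6522,.109),.006),('yellow',(.4564,.186),.004)):
    g=proj(p,np.array([[*pos,z+LID[c][1]-.01]]))[0]
    r=lidcentre(p,c,g,z); print(r[0].round(4),g,r[1],r[2:])
save(p,'s4')
```

```text
[0.45664483 0.1859957  0.14676726] [2.17803584 2.26244076 0.00233084]
[0.6493 0.1999] [373.25290104 364.55347144] [373.40311005 365.92523923] (np.int32(1672), 1842.3864015489817)
[0.6523 0.1095] [321.98265638 335.15091963] [322.14363636 335.70545455] (np.int32(1100), 1219.245080601424)
[0.4566 0.187 ] [447.78378114 300.96795813] [448.37376587 301.57827927] (np.int32(709), 800.4170608692802)
```

View pics/s4.png

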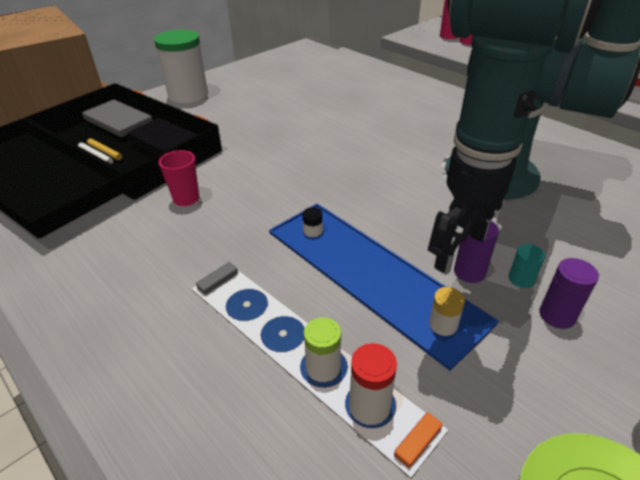

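Lime stands centred at its mark (.6523,.1095), and the gripper is above yellow (448,301). I go down .116.

drive_tool:
  rows:
    - [0,0,0,0,0,0.02,1]
    - [0,0,0,0,0,0.03,1]
    - [0,0,0,0,0,0.03,1]
    - [0,0,0,0,0,0.02,1]
    - [0,0,0,0,0,0.016,1]
    - [0,0,0,0,0,0,1]
    - [0,0,0,0,0,0,1]

```text
time: 13.77
tool_pos: [0.4562, 0.1851, 0.0294]
tcp_rot: [-2.18, -2.261, 0.003]
wrist_force: [-0.4, -0.1, -0.9]
width: 1.0
grip_force: 0.0
```

drive_tool:
  rows:
    - [0,0,0,0,0,0,0.3]
    - [0,0,0,0,0,0,0.3]
    - [0,0,0,0,0,0,0.3]
    - [0,0,0,0,0,0,0.3]
    - [0,0,0,0,0,0,0.3]
    - [0,0,0,0,0,0,0.3]
    - [0,0,0,0,0,0,0.3]
    - [0,0,0,0,0,0,0.3]
  force: 35

```text
time: 14.43
tool_pos: [0.4573, 0.1862, 0.0319]
tcp_rot: [2.178, 2.262, 0.004]
wrist_force: [0.1, -0.9, 5.4]
width: 0.525
grip_force: 36.2
```

I use an L-shaped path, along the tray first, so the leading finger stays clear of lime.

drive_tool:
  rows:
    - [0,0,0,0,0,-0.02,0.3]
    - [0,0,0,0,0,-0.03,0.3]
    - [0,0,0,-0.018,0,0,0.3]
    - [0,0,0,-0.036,0,0,0.3]
    - [0,0,0,-0.036,0,0,0.3]
    - [0,0,0,-0.036,0,0,0.3]
    - [0,0,0,-0.036,0,0,0.3]
    - [0,0,0,-0.0118,0,0,0.3]

```text
time: 15.1
tool_pos: [0.4622, 0.0086, 0.0805]
tcp_rot: [2.181, 2.259, -0.001]
wrist_force: [0.7, 0.1, -0.5]
width: 0.529
grip_force: 36.3
```

drive_tool:
  rows:
    - [0,0,0,0,0.012,0,0.3]
    - [0,0,0,0,0.034,0,0.3]
    - [0,0,0,0,0.034,0,0.3]
    - [0,0,0,0,0.034,0,0.3]
    - [0,0,0,0,0.034,0,0.3]
    - [0,0,0,0,0.034,0,0.3]
    - [0,0,0,0,0.0112,0,0.3]
    - [0,0,0,0,0,0,0.3]

```text
time: 15.77
tool_pos: [0.6596, 0.0205, 0.0804]
tcp_rot: [2.177, 2.262, 0.004]
wrist_force: [-0.1, -0.1, -1.4]
width: 0.533
grip_force: 36.4
```

drive_tool:
  rows:
    - [0,0,0,0,0,0,0.3]
    - [0,0,0,0,0,0.015,0.3]
    - [0,0,0,0,0,0.015,0.3]
    - [0,0,0,0,0,0.008,0.3]
    - [0,0,0,0,0,0.005,0.3]
    - [0,0,0,0,0,0.003,0.3]
    - [0,0,0,0,0,0.001,0.3]
    - [0,0,0,0,0,0,0.3]

```text
time: 16.43
tool_pos: [0.6551, 0.0195, 0.0341]
tcp_rot: [-2.18, -2.262, -0.0]
wrist_force: [-0.7, 1.4, -1.2]
width: 0.531
grip_force: 36.5
```

drive_tool:
  rows:
    - [0,0,0,0,0,0.001,0.3]
    - [0,0,0,0,0,0,0.3]
    - [0,0,0,0,0,0,0.6]
    - [0,0,0,0,0,0,0.8]
    - [0,0,0,0,0,0,1]
    - [0,0,0,0,0,0,1]
    - [0,0,0,0,0,0,1]
    - [0,0,0,0,0,0,1]

```text
time: 17.1
tool_pos: [0.6555, 0.0193, 0.0322]
tcp_rot: [-2.18, -2.262, 0.0]
wrist_force: [0.3, -0.1, -0.1]
width: 0.998
grip_force: 0.0
```

drive_tool:
  rows:
    - [0,0,0,0,0,-0.025,1]
    - [0,0,0,0,0,-0.035,1]
    - [0,0,0,0,0,-0.04,1]
    - [0,0,0,0,0,0,1]
    - [0,0,0,-0.0184,-0.0271,0,1]
    - [0,0,0,-0.0184,-0.0271,0,1]
    - [0,0,0,-0.0184,-0.0271,0,1]
    - [0,0,0,-0.0184,-0.0271,0,1]

```text
time: 17.77
tool_pos: [0.5489, -0.0588, 0.1322]
tcp_rot: [2.179, 2.263, 0.0]
wrist_force: [-0.0, -1.0, 0.3]
width: 0.998
grip_force: 0.0
```

drive_tool:
  rows:
    - [0,0,0,-0.0184,-0.0271,0,1]
    - [0,0,0,-0.0184,-0.0271,0,1]
    - [0,0,0,-0.0184,-0.0271,0,1]
    - [0,0,0,-0.0184,-0.0271,0,1]
    - [0,0,0,0,0,0,1]
    - [0,0,0,0,0,0,1]
    - [0,0,0,0,0,0,1]

```text
time: 18.35
tool_pos: [0.445, -0.136, 0.1327]
tcp_rot: [2.18, 2.261, 0.002]
wrist_force: [0.0, 0.2, 0.0]
width: 0.994
grip_force: 0.0
```

Run:
```python
from h import *
s=status.read_state();print(s['tool_pos'],s['tcp_rot'])
p=read_camera('scene')
for c,pos,z in(('red',(.6484,.199),.006),('lime',(.6522,.109),.006),('yellow',(.656,.0195),.006),('black',(.4447,-.136),.004)):
    g=proj(p,np.array([[*pos,z+LID[c][1]-.01]]))[0]
    r=lidcentre(p,c,g,z); print(r[0].round(4),g,r[1],r[2:])
save(p,'s5')
```

```text
[ 0.44501061 -0.13599126  0.13267526] [2.17983051e+00 2.26059115e+00 1.60985847e-03]
[0.6493 0.1999] [373.25290104 364.55347144] [373.40167364 365.93903168] (np.int32(1673), 1842.5014183335006)
[0.6524 0.1094] [321.98265638 335.15091963] [322.12352407 335.69845595] (np.int32(1101), 1219.2047023582272)
[0.6558 0.0202] [279.4391413  310.81160555] [279.815427   311.15702479] (np.int32(726), 819.1712388666347)
[ 0.4449 -0.1349] [311.76357247 216.23576503] [312.09324759 216.59485531] (np.int32(311), 368.7305929888971)
```

View pics/s5.png

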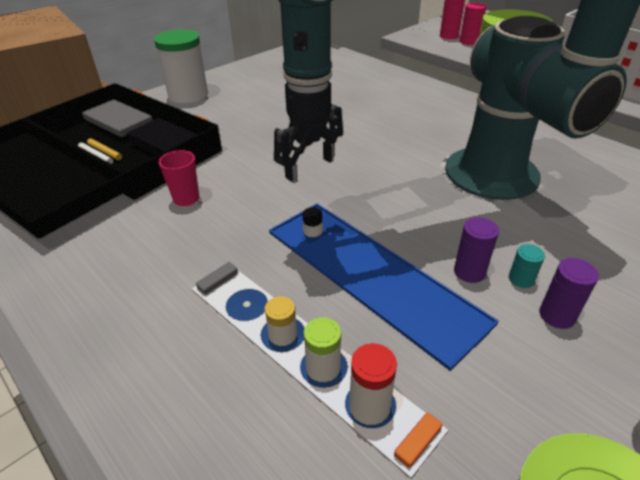

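Yellow is centred on the third mark at (.6558,.0202), and the gripper is above black (312,217). I go down .1125.

drive_tool:
  rows:
    - [0,0,0,0,0,0.02,1]
    - [0,0,0,0,0,0.03,1]
    - [0,0,0,0,0,0.03,1]
    - [0,0,0,0,0,0.02,1]
    - [0,0,0,0,0,0.0125,1]
    - [0,0,0,0,0,0,1]
    - [0,0,0,0,0,0,1]

```text
time: 18.98
tool_pos: [0.4446, -0.1351, 0.0191]
tcp_rot: [-2.177, -2.263, 0.001]
wrist_force: [0.3, -0.7, 1.0]
width: 1.002
grip_force: 0.0
```

drive_tool:
  rows:
    - [0,0,0,0,0,0,0.25]
    - [0,0,0,0,0,0,0.25]
    - [0,0,0,0,0,0,0.25]
    - [0,0,0,0,0,0,0.25]
    - [0,0,0,0,0,0,0.25]
    - [0,0,0,0,0,0,0.25]
    - [0,0,0,0,0,0,0.25]
    - [0,0,0,0,0,0,0.25]
  force: 30

```text
time: 19.65
tool_pos: [0.4454, -0.1362, 0.0211]
tcp_rot: [2.178, 2.261, 0.002]
wrist_force: [0.0, 1.2, 5.3]
width: 0.459
grip_force: 30.2
```

drive_tool:
  rows:
    - [0,0,0,0,0,-0.015,0.25]
    - [0,0,0,0,0,-0.02,0.25]
    - [0,0,0,0,0,-0.015,0.25]
    - [0,0,0,0.0037,0.0142,0,0.25]
    - [0,0,0,0.0075,0.0284,0,0.25]
    - [0,0,0,0.0075,0.0284,0,0.25]
    - [0,0,0,0.0075,0.0284,0,0.25]
    - [0,0,0,0.0075,0.0284,0,0.25]

```text
time: 20.32
tool_pos: [0.5723, -0.0966, 0.069]
tcp_rot: [-2.18, -2.262, -0.0]
wrist_force: [0.7, -1.0, 0.2]
width: 0.453
grip_force: 30.4
```

drive_tool:
  rows:
    - [0,0,0,0.0075,0.0284,0,0.25]
    - [0,0,0,0.0075,0.0284,0,0.25]
    - [0,0,0,0.0056,0.0213,0,0.25]
    - [0,0,0,0.003,0.0115,0,0.25]
    - [0,0,0,0,0,0,0.25]
    - [0,0,0,0,0,0,0.25]
    - [0,0,0,0,0,0,0.25]

```text
time: 20.9
tool_pos: [0.6583, -0.0704, 0.0686]
tcp_rot: [-2.178, -2.261, 0.002]
wrist_force: [0.7, -0.5, -0.4]
width: 0.455
grip_force: 30.5
```

drive_tool:
  rows:
    - [0,0,0,0,0,0.015,0.25]
    - [0,0,0,0,0,0.015,0.25]
    - [0,0,0,0,0,0.008,0.25]
    - [0,0,0,0,0,0.005,0.25]
    - [0,0,0,0,0,0.003,0.25]
    - [0,0,0,0,0,0.001,0.25]
    - [0,0,0,0,0,0,0.25]
    - [0,0,0,0,0,0,0.25]

```text
time: 21.57
tool_pos: [0.6593, -0.0707, 0.0232]
tcp_rot: [2.18, 2.262, 0.0]
wrist_force: [-1.7, 0.6, 2.5]
width: 0.459
grip_force: 30.6
```

It has touched down, so I release, rise and back away.

drive_tool:
  rows:
    - [0,0,0,0,0,0,0.25]
    - [0,0,0,0,0,0,0.5]
    - [0,0,0,0,0,0,0.7]
    - [0,0,0,0,0,0,1]
    - [0,0,0,0,0,0,1]
    - [0,0,0,0,0,0,1]
    - [0,0,0,0,0,0,1]

```text
time: 22.15
tool_pos: [0.6595, -0.0705, 0.0227]
tcp_rot: [2.18, 2.262, -0.0]
wrist_force: [0.2, -0.5, -0.3]
width: 0.998
grip_force: 0.0
```

drive_tool:
  rows:
    - [0,0,0,0,0,-0.025,1]
    - [0,0,0,0,0,-0.04,1]
    - [0,0,0,0,0,-0.04,1]
    - [0,0,0,0,0,-0.04,1]
    - [0,0,0,0,-0.04,0,1]
    - [0,0,0,0,-0.04,0,1]
    - [0,0,0,0,-0.04,0,1]
    - [0,0,0,0,-0.04,0,1]

```text
time: 22.82
tool_pos: [0.4981, -0.0764, 0.168]
tcp_rot: [2.179, 2.262, 0.001]
wrist_force: [-0.6, 0.2, 0.6]
width: 1.001
grip_force: 0.0
```

drive_tool:
  rows:
    - [0,0,0,0,0,0,1]
    - [0,0,0,0,0,0,1]
    - [0,0,0,0,0,0,1]

```text
time: 23.07
tool_pos: [0.5003, -0.0766, 0.1685]
tcp_rot: [2.179, 2.261, 0.002]
wrist_force: [0.1, -0.4, 0.6]
width: 0.996
grip_force: 0.0
```

Run:
```python
from h import *
p=read_camera('scene')
for c,pos,z in(('red',(.6484,.199),.006),('lime',(.6522,.109),.006),('yellow',(.656,.0195),.006),('black',(.66,-.0706),.006)):
    g=proj(p,np.array([[*pos,z+LID[c][1]-.01]]))[0]
    r=lidcentre(p,c,g,z); print(c,r[0].round(4),r[2:])
save(p,'s6')
```

```text
red [0.6493 0.1999] (np.int32(1673), 1842.5014183335006)
lime [0.6518 0.1091] (np.int32(1126), 1217.2047304632142)
yellow [0.6555 0.0201] (np.int32(736), 818.6816290598363)
black [ 0.66   -0.0689] (np.int32(448), 551.8018360305578)
```

View pics/s6.png

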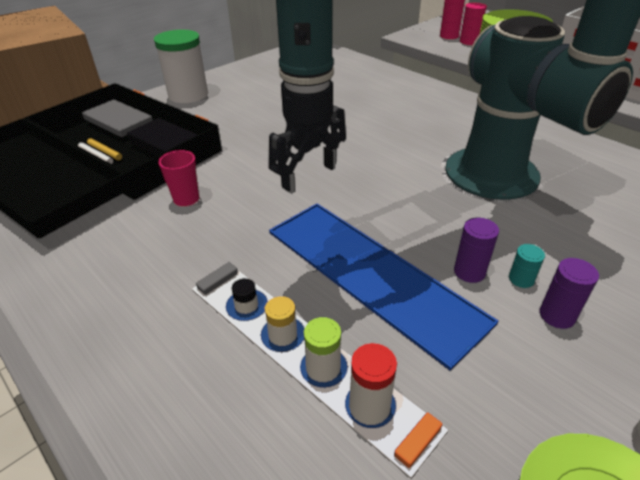

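All four pots stand upright and centred in the right order (373,385), (323,350), (281,322), (244,297). The tumbler is still at (180,178).

```bash
python3 -c "
from workcell import workorder
print(workorder.finish_job())"
```

```text
the job is handed in; nothing more can be done
None
```

I handed the job in after about 23 s of robot time: from the orange block, the red, lime, yellow and black pots stand upright, each measured within about 2 mm of its mark centre, and the pink tumbler was never touched; the hand-in returned no verdict.

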